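Lock the dish case with its barrel bolt

ROBOT

A 6-joint arm with a two-finger parallel gripper is mounted at the origin on the work surface. World frame = base frame: x ahead of the robot, y to its left, z up, the work surface at z = 0. Lengths are in m, angles in rad, forces in N, time in s.
With the tool pointing down it reaches from about 0.35 to 0.775 m from the base axis. Payload 5.5 kg.
Tool frame: the origin (TCP) lies on the centre line of the jaws, within the pads' length; the fingertips stand 8 mm ahead of it and the grasp point (between the pads) lies 11 mm behind it (bot.tip_reach is the z of the fingertips in the tool frame, in m); z points along the fingers, y is the direction in which the jaws open and shut (so a half turn about z gives the same grasp; the last joint's range is limited). The gripper opens to 85 mm and grips with 20 to 120 N. Pads are 22 mm wide; open, the fingers measure 114 mm over their backs; the gripper's body (76 mm by 85 mm) begins 54 mm behind the grasp point. The pads swing forward as they close: fully open they stand 13 mm farther back than shut.
Start: joints at [1.107, 0.313, 0.046, 1.304, 0, 1.431], TCP at [0.183, 0.545, 0.239] pointing down, gripper open.
Joint ranges: [-2.76, 2.76], [-0.86, 1.69], [-1.03, 1.26], [-2.2, 2.34], [-1.47, 1.5], [-3.14, 3.14]. Speed limits (rad/s): [2.57, 2.57, 3.14, 3.14, 3.14, 3.14].

INTERFACE

Orientations are given as a unit quaternion [w, x, y, z].
In Python, from rig import bot gives the robot as it stands.
- The arm moves only by the tool send_rows, never from a script. Its argument "moves" is a list of rows, each a list of 5 numbers: the closure, from -1 (fully open) to 1 (shut), so that 0 is half open, then the shift along the tool's x, y, z in mm, then the turn about the tool's z in rad. In form: [[claw, tx, ty, tz, yaw], ...]. A call has 1 to 12 rows; each row is the pose to reach, as a shift and turn from the pose measured when the call began, along the tool's axes at that moment; what a row does not reach only later rows make up. A row lasts 1/8 s, in which the tool goes at most 62.5 mm and 10.7 degrees, less where a joint would pass 70% of its speed; a pose out of reach is approached as far as the arm can. A call with a gripper value outside its range is refused whole. The fingers move at their own pace and stop on an object; "grip_force" is the grip in N (left out, the last holds). Time passes only in rows, so rows that repeat a pose let the fingers close. It gives the time, the measured TCP pose, the force and the opening at its end, in the units of the state.
- bot.read_state(): the state, without advancing time (a new reading comes with each control period).
- bot.read_camera(name): name is "scene" or "top" or "wrist"; returns a dict with "img" (400x640x3 uint8, red, green, blue), "z_map" (400x640 float32, m along the optical axis (not along the pixel's ray), 0 where there is no reading), "K" (3x3 intrinsics, pixels), "dist_coeffs" ([k1, k2, p1, p2, k3] as OpenCV has them; the pictures are not rectified), "world_from_camera" (4x4, takes a point from camera to world coordinates). Camera axes: x right, y down, z forward; pixel columns grow to the right and rows downward; lengths in m; the calibration is good to about 2 mm. A picture is of the moment at which its call begins.
- bot.close_job(): hands the job in, once; it reports no verdict.
The state is a dict: "time_s": time; "q": joint angles; "dq": joint speeds; "tau": joint torques, N m; "ee_pos": TCP position; "orientation": TCP orientation; "force": force on the tool from outside, world axes, zero at the start; "wrist_torque": the same for the moment, N m; "grip_width": opening from 0.0 (shut) to 1.0 (fully open).
Only numpy, scipy, OpenCV 4.12 (cv2) and the standard library are available. Lean on these libraries where they do the work, as an engineer would, in place of code of your own. Each camera call takes 0.05 s, during which the arm holds its last target. There are 200 camera calls.

TASK

Lock the steel dish case: slide its barrel bolt across until the bolt presses into the rubber buffer, and while keeping it pressed there turn the handle right down into the notch in the rail, so that the bolt stays locked when you let go. Do it gently, without ramming the bolt against the buffer or forcing the handle down on the rail where there is no notch, and leave everything else on the bench and on the case where it is.

Things in the scene. Friction and masses are not known exactly. Their poses are not given: they have to be found in the camera images.
- case: Grey steel case fixed to the bench, 190 x 360 x 100 mm, flat top at 100 mm; origin: centre of its underside. -x: front edge, towards the robot. The bolt runs along y on top. A metal rail stands along the bolt's front, 17 to 23 mm from its axis, upper edge 10 mm above the axis, with one 14 mm wide notch open at the top; it ends in a block carrying a black rubber buffer in the bolt's way.
- bolt_root (a point): Foot of the handle on the bolt's axis: centre of the 22 x 24 x 22 mm steel carrier block on the 13 mm rod. 26 mm above the case's top, 35 mm behind its front edge. Moves with the bolt, does not turn with the handle. Its y axis is the bolt's axis and the locking direction; -x points to the front edge, the side to which the handle turns down; z up.
- knob (a point): Centre of the black knob at the handle's end, 55 mm from bolt_root: a cylinder of 22 mm diameter, 20 mm long, axis parallel to the bolt; pinched along the bolt by its flat ends it can turn between the pads. The shank is a 10 x 10 mm square bar. The handle starts about upright; turned down it is level, the knob 20 mm beyond the case's front edge, 126 mm above the bench.
- bolt (a joint): Slide along bolt_root's y, m: 0 drawn back, starts 0 to 0.010, limit 0.070; friction 1.2 N. Between 0.028 and 0.052 (differs from case to case, not measured) it meets the buffer: 1.6 N per mm, solid after 8 mm. Notch and handle line up with the buffer squeezed 2 to 6 mm (3.2 to 9.6 N, best 6.4). Let go too soon and it springs back out of line; in the notch it is held.
- bolt_handle (a joint): Turn of the handle about the bolt, rad: 0 upright, positive towards the front edge (-x of bolt_root), 1.57 level and fully down, stop at 1.60. Starts at -0.25 to 0.30 and stays where it is left (friction 0.07 N m). The rail stops it at about 0.8 everywhere but at the notch, through which the shank drops to 1.57.
- lid_dish_mid (a point): Centre of a closed dish, 90 mm across and 15 mm high, lying on the case's lid half, loose.
- forceps_mid (a point): Centre of steel forceps, 140 mm long and 8 mm high, lying on the case's top behind the bolt, loose.
- dish_stack_mid (a point): Centre of a loose stack of four clear dishes, 90 mm across and 64 mm high, on the bench.
- open_dish_mid (a point): Centre of an open glass dish, 90 mm across and 14 mm high, on the bench.
- amber_bottle_mid (a point): Centre of an amber bottle, 68 mm across and 170 mm high, upright on the bench.
- clear_bottle_mid (a point): Centre of a clear bottle with a blue cap, 72 mm across and 150 mm high, upright on the bench.
- pipette_filler_mid (a point): Centre of a red hand-held pipette filler lying on the bench, about 180 mm long and 24 mm wide.

How it is judged:
By the outcome, as a careful person would: the job done as asked, in the order asked, and still so for the second after the job is handed in, with the robot touching nothing.
It also fails if it takes over 48 s, if anything falls off the work surface, if the arm or the gripper's body presses on something with over 40 N, if the wrist force passes 120 N, or if a joint passes its speed limit or range.

## Working session

There is one attempt and no reset: what is moved stays moved. The work goes in short steps, Python scripts to look and compute and a tool call to move; the robot and the scene stay as the last step left them, time stands still between calls to the robot, and variables do not carry over. Pictures are saved under pics/ and viewed, about 8 in all and at most 12, crops included, and the job is handed in when it is done.

Besides the shell and the picture viewer there is one more tool, called after ">>>" as name([rows], argument=value, ...), one row to a line, values as JSON. send_rows: Moves the arm, as the interface text tells. Its arguments: {"type":"object","properties":{"moves":{"type":"array","items":{"type":"array","items":{"type":"number"}}},"grip_force":{"type":"number"}},"required":["moves"]}

```bash
mkdir -p pics
cat > h.py <<'E'
import numpy as np, cv2
from rig import bot
def cam(n,save=None):
    c=bot.read_camera(n)
    if save: cv2.imwrite('pics/'+save,cv2.cvtColor(c['img'],cv2.COLOR_RGB2BGR))
    return c
def pts(c):
    h,w=c['z_map'].shape
    u,v=np.meshgrid(np.arange(w),np.arange(h))
    p=cv2.undistortPoints(np.stack([u,v],-1).reshape(-1,1,2).astype(np.float64),c['K'],c['dist_coeffs']).reshape(h,w,2)
    z=c['z_map']; P=np.dstack([p[...,0]*z,p[...,1]*z,z])
    T=c['world_from_camera']; return P@T[:3,:3].T+T[:3,3]
def plane(c,u,v,z):
    p=cv2.undistortPoints(np.array([[[u,v]]],float),c['K'],c['dist_coeffs']).ravel()
    T=c['world_from_camera']; d=T[:3,:3]@np.array([p[0],p[1],1]); o=T[:3,3]
    return o+d*(z-o[2])/d[2]
E
python3 - <<'E'
from h import *
a=cam('scene','s1.png'); b=cam('top','t1.png')
for c in (a,b): print(c['world_from_camera'].round(3).tolist(),c['K'].round(1).tolist(), (c['z_map']>0).mean())
s=bot.read_state(); print({k:np.round(v,3).tolist() for k,v in s.items()})
E
```

```text
[[-0.028, 0.579, -0.815, 1.426], [1.0, 0.012, -0.025, 0.049], [-0.005, -0.815, -0.579, 0.764], [0.0, 0.0, 0.0, 1.0]] [[419.9, 0.0, 319.8], [0.0, 419.9, 197.2], [0.0, 0.0, 1.0]] 0.99590625
[[-0.028, -0.985, 0.168, 0.364], [-0.999, 0.03, 0.012, 0.005], [-0.017, -0.167, -0.986, 1.229], [0.0, 0.0, 0.0, 1.0]] [[405.3, 0.0, 318.8], [0.0, 405.3, 201.1], [0.0, 0.0, 1.0]] 0.99614453125
{'time_s': 0.1, 'q': [1.107, 0.314, 0.045, 1.304, 0.0, 1.431], 'dq': [-0.0, -0.002, 0.004, 0.0, 0.001, -0.001], 'tau': [0.002, -48.172, 29.925, 0.013, -0.0, 0.0], 'ee_pos': [0.183, 0.545, 0.238], 'orientation': [-0.0, 0.161, 0.987, -0.001], 'force': [0.154, -0.013, -0.009], 'wrist_torque': [-0.05, -0.01, 0.034], 'grip_width': 1.001}
```

View pics/s1.png

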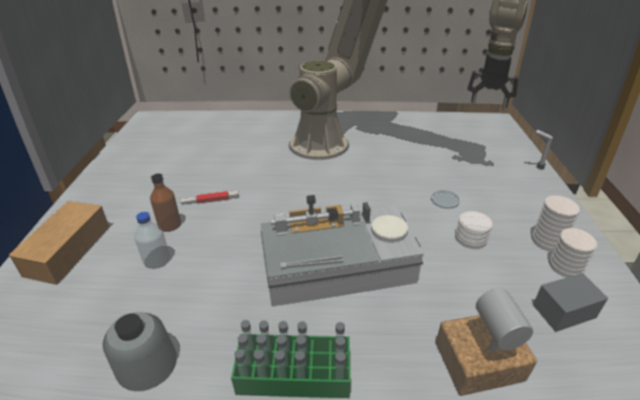

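View pics/t1.png

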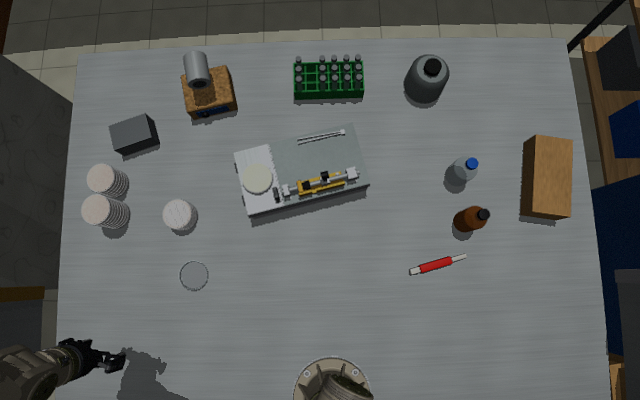

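The scene view shows the knob at about (311,199) and the buffer block at (366,212). In the top view the knob is at (325,176) and the buffer at (277,195), so locking runs roughly along +y, tilted. Next I'll measure the case and zoom in.

Run:
```python
from h import *
b=cam('top'); a=cam('scene')
P=pts(b); m=(P[...,2]>.085)&(P[...,2]<.106)
m[:, :225]=0; m[:,380:]=0; m[:120]=0; m[225:]=0
m=cv2.morphologyEx(m.astype(np.uint8),cv2.MORPH_CLOSE,np.ones((15,15)))
cs=max(cv2.findContours(m,0,1)[0],key=cv2.contourArea)
Q=P[m>0]; Q=Q[(Q[:,2]>.09)&(Q[:,2]<.106)]
print('z med',np.median(Q[:,2]))
r=cv2.minAreaRect((Q[:,:2]*1000).astype(np.float32)); print('rect',r, cv2.boxPoints(r).round().tolist())
# high points over case
for c,n,(u0,u1,v0,v1) in ((b,'top',(230,375,120,225)),(a,'scene',(255,425,185,300))):
    P=pts(c)[v0:v1,u0:u1]; I=c['img'][v0:v1,u0:u1].astype(int)
    k=(P[...,2]>.155)
    print(n,k.sum(),P[k].round(3).tolist()[:60:3])
    cr=cv2.resize(c['img'][v0:v1,u0:u1],None,fx=4.5,fy=4.5,interpolation=cv2.INTER_CUBIC)
    cv2.imwrite(f'pics/crop_{n}.png',cv2.cvtColor(cr,cv2.COLOR_RGB2BGR)); print(cr.shape)
i1=cv2.imread('pics/crop_top.png');i2=cv2.imread('pics/crop_scene.png')
w=max(i1.shape[1],i2.shape[1]);o=np.zeros((i1.shape[0]+i2.shape[0],w,3),np.uint8);o[:i1.shape[0],:i1.shape[1]]=i1;o[i1.shape[0]:,:i2.shape[1]]=i2
s=min(1,600/o.shape[0],800/w);cv2.imwrite('pics/crop.png',cv2.resize(o,None,fx=s,fy=s));print(s)
```

```text
z med 0.099391501208421
rect ((655.5908813476562, 70.40400695800781), (192.9559783935547, 363.7990417480469), 13.198295593261719) [[520.0, 225.0], [603.0, -129.0], [791.0, -85.0], [708.0, 270.0]]
top 131 [[0.364, 0.005, 1.229], [0.364, 0.005, 1.229], [0.364, 0.005, 1.229], [0.364, 0.005, 1.229], [0.364, 0.005, 1.229], [0.364, 0.005, 1.229], [0.364, 0.005, 1.229], [0.364, 0.005, 1.229], [0.364, 0.005, 1.229], [0.364, 0.005, 1.229], [0.364, 0.005, 1.229], [0.621, -0.004, 0.187], [0.619, 0.004, 0.189], [0.618, -0.004, 0.188], [0.616, 0.01, 0.189], [0.616, 0.002, 0.189], [0.616, -0.006, 0.189], [0.613, 0.01, 0.192], [0.612, 0.002, 0.192], [0.612, -0.006, 0.191]]
(472, 652, 3)
scene 168 [[1.426, 0.049, 0.764], [1.426, 0.049, 0.764], [1.426, 0.049, 0.764], [1.426, 0.049, 0.764], [0.61, 0.006, 0.191], [0.614, -0.008, 0.19], [0.617, -0.001, 0.193], [0.615, 0.006, 0.191], [0.617, -0.008, 0.189], [0.616, -0.001, 0.189], [0.617, 0.006, 0.19], [1.426, 0.049, 0.764], [0.623, -0.003, 0.191], [0.621, 0.004, 0.19], [0.617, 0.011, 0.187], [0.625, -0.003, 0.19], [0.623, 0.004, 0.188], [0.621, 0.011, 0.187], [0.624, -0.003, 0.186], [0.623, 0.004, 0.185]]
(518, 765, 3)
0.6060606060606061
```

View pics/crop.png

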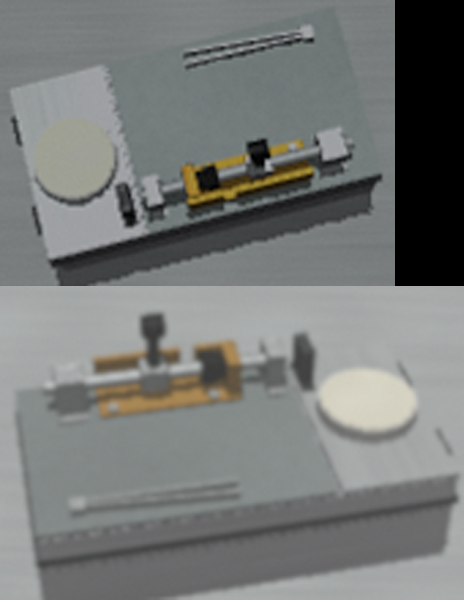

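The top crop shows the knob at (257,150), the buffer block at (207,178) with a dark post past it, and the yellow rail in front of the bolt. The case measures 193x364 mm (given 190x360), with its top at 99 mm and yaw about 13.2°. The knob is at about (0.617, 0.002, 0.181), roughly upright, which agrees with a root at x≈0.610. Now I'll move above the knob.

>>> send_rows([
  [0, -30, -20, -20, 0],
  [0, -85, -55, -20, -0.08],
  [0, -140, -90, -20, -0.16],
  [0, -195, -125, -20, -0.24],
  [0, -250, -160, -20, -0.32],
  [0, -305, -195, -20, -0.4],
  [0, -360, -230, -20, -0.48],
  [0, -415, -265, -20, -0.554],
  [0, -470, -302, -20, -0.554],
  [0, -525, -339, -20, -0.554],
  [0, -570, -368, -20, -0.554],
  [0, -584, -377, -20, -0.554],
], grip_force=30)

```text
time_s: 1.7
ee_pos: [0.618, -0.0013, 0.2583]
orientation: [-0.0, -0.114, 0.994, -0.001]
force: [-0.1, 0.6, 0.2]
grip_width: 0.503
```

>>> send_rows([
  [0, 0, 0, 0, 0],
  [0, 0, 0, 0, 0],
])

```text
time_s: 1.95
ee_pos: [0.6175, -0.0012, 0.2578]
orientation: [-0.001, -0.113, 0.994, -0.0]
force: [-0.1, 0.0, 0.2]
grip_width: 0.5
```

Run:
```python
from h import *
c=cam('wrist','w1.png'); P=pts(c)
s=bot.read_state(); print({k:np.round(s[k],3).tolist() for k in ('time_s','q','ee_pos','orientation','force','grip_width')})
print(c['world_from_camera'].round(3).tolist())
```

```text
{'time_s': 2.0, 'q': [-0.13, 0.396, 0.211, 1.387, -0.001, -0.358], 'ee_pos': [0.617, -0.001, 0.258], 'orientation': [-0.001, -0.114, 0.994, -0.0], 'force': [0.273, 0.267, 0.666], 'grip_width': 0.498}
[[-0.225, 0.93, 0.289, 0.543], [0.974, 0.215, 0.066, -0.018], [-0.001, 0.297, -0.955, 0.392], [0.0, 0.0, 0.0, 1.0]]
```

View pics/w1.png

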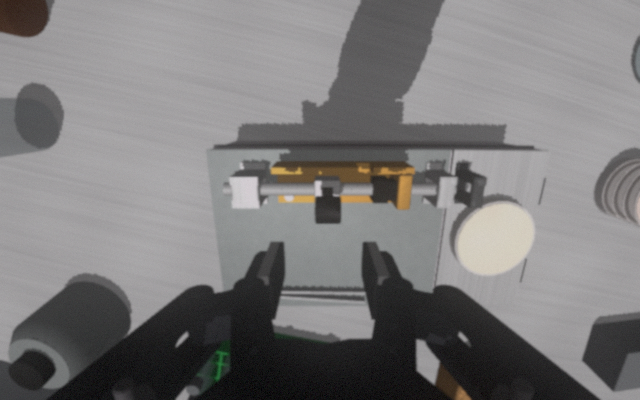

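The wrist view shows the knob at (328,208), carrier at (328,187), buffer at (385,187) on its block at (403,187), and the rail along rows 163-180, with a gap near (362,168). Next come precise measurements in case axes.

Run:
```python
from h import *
c=cam('wrist'); P=pts(c); I=c['img'].astype(int); g=I.max(2)
R=np.array([[.974,.228],[-.228,.974]])
s=bot.read_state(); e=R@s['ee_pos'][:2]
L=P.copy(); L[...,:2]=P[...,:2]@R.T; L[...,:2]-=e   # case axes (x back, y locking), rel. to TCP
roi=np.zeros(g.shape,bool); roi[155:232,215:420]=1
k=roi&(P[...,2]>.165)&(P[...,2]<.2); print('knob',k.sum(),L[k].min(0).round(4),L[k].max(0).round(4))
bl=roi&(g<60)&(P[...,2]<.15)&(P[...,2]>.11); bl[:,:365]=0; print('buffer',np.percentile(L[bl],[2,50,98],0).round(4).tolist())
ca=roi&(g>150)&(P[...,2]>.13)&(P[...,2]<.15); ca[:,:308]=0;ca[:,348:]=0; print('carrier',np.percentile(L[ca],[2,50,98],0).round(4).tolist())
org=roi&(I[...,0]-I[...,2]>50)
for x in range(-.0,0) if 0 else [0]: pass
r=org&(P[...,2]>.128)
print('rail hi',np.percentile(L[r],[1,50,99],0).round(4).tolist())
# rail top profile along y
rr=org&(np.arange(400)[:,None]<182)
for u in range(268,418,4):
    q=rr[:,u:u+4]; A=L[:,u:u+4][q]
    if len(A): print(u,A[:,1].mean().round(4),A[:,2].max().round(4),len(A),end=' | ')
cr=cv2.resize(c['img'][150:235,215:425],None,fx=3.8,fy=3.8,interpolation=cv2.INTER_CUBIC)
cv2.imwrite('pics/w1c.png',cv2.cvtColor(cr,cv2.COLOR_RGB2BGR))
fe=(P[...,2]>.09)&(P[...,2]<.105);fe[:,:225]=0;fe[:,430:]=0;fe[200:]=0
print('\nfront x',np.percentile(L[fe][:,0],.5))
```

```text
knob 706 [-0.0147 -0.0071  0.1789] [0.0068 0.0124 0.1925]
buffer [[-0.0166, 0.046, 0.1193], [-0.0088, 0.0555, 0.1355], [0.0029, 0.0672, 0.1373]]
carrier [[-0.0156, -0.0143, 0.1302], [-0.0065, -0.0057, 0.1358], [-0.0015, 0.0226, 0.1371]]
rail hi [[-0.0286, -0.0474, 0.1337], [-0.023, 0.0682, 0.1359], [0.0097, 0.0816, 0.141]]
268 -0.0482 0.1359 12 | 272 -0.0455 0.1372 30 | 276 -0.0425 0.1366 34 | 280 -0.0391 0.1366 35 | 284 -0.0356 0.1364 29 | 288 -0.0303 0.3921 20 | 292 -0.0281 0.1366 24 | 296 -0.024 0.1371 34 | 300 -0.0209 0.1361 28 | 304 -0.0178 0.1343 4 | 308 -0.0138 0.1367 4 | 312 -0.0093 0.1359 5 | 316 -0.0051 0.1372 20 | 320 -0.0016 0.1365 20 | 324 0.0022 0.1364 19 | 328 0.0061 0.1366 17 | 332 0.0096 0.1362 17 | 336 0.0136 0.1362 25 | 340 0.0182 0.1364 45 | 344 0.0221 0.1365 50 | 348 0.0261 0.1367 50 | 352 0.03 0.136 51 | 356 0.0352 0.1368 66 | 360 0.0394 0.1122 70 | 364 0.0436 0.1123 69 | 368 0.047 0.1178 23 | 372 0.0471 0.1358 12 | 376 0.051 0.1363 27 | 380 0.0546 0.1366 32 | 384 0.0594 0.1369 38 | 388 0.0622 0.1359 29 | 392 0.0653 0.1362 25 | 396 0.0687 0.1396 38 | 400 0.0719 0.1398 55 | 404 0.0756 0.1406 59 | 408 0.0795 0.1401 59 | 412 0.0823 0.1358 13 | 
front x -0.040947564225134334
```

View pics/w1c.png

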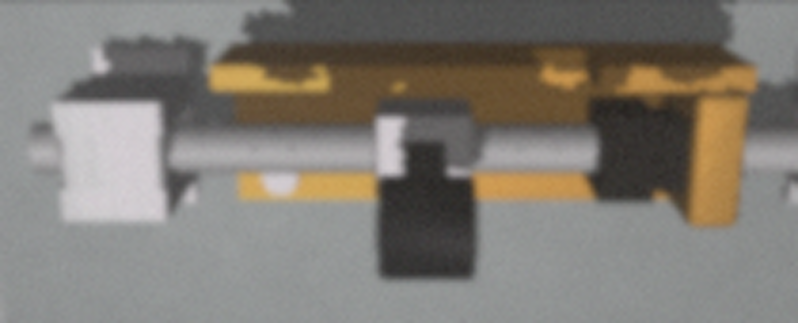

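The crop shows the notch at crop columns 540-590, just in front of the buffer face at about 597. The knob and carrier are at about 425. Relative to the TCP the knob is at x -4 mm, y +2.7 mm, z 181 mm. The buffer should be about 32 mm further along and the notch about 36-38 mm, which is consistent with the given squeeze. Now I'll descend and pinch.

>>> send_rows([
  [0, 4, 2.7, 25, 0],
  [0, 4, 2.7, 55, 0],
  [0, 4, 2.7, 78, 0],
  [0, 4, 2.7, 87, 0],
  [0, 4, 2.7, 87, 0],
])

```text
time_s: 2.68
ee_pos: [0.6121, 0.0022, 0.1715]
orientation: [-0.001, -0.115, 0.993, -0.0]
force: [0.5, 0.8, 0.2]
grip_width: 0.498
```

>>> send_rows([
  [0.2, 0, 0, 0, 0],
  [0.3, 0, 0, 0, 0],
  [0.4, 0, 0, 0, 0],
  [0.45, 0, 0, 0, 0],
  [0.5, 0, 0, 0, 0],
  [0.55, 0, 0, 0, 0],
  [0.6, 0, 0, 0, 0],
  [0.7, 0, 0, 0, 0],
  [0.8, 0, 0, 0, 0],
  [1, 0, 0, 0, 0],
  [1, 0, 0, 0, 0],
])

```text
time_s: 4.05
ee_pos: [0.6122, 0.0021, 0.1717]
orientation: [-0.001, -0.115, 0.993, -0.0]
force: [-0.1, -1.1, 2.5]
grip_width: 0.228
```

```bash
cat >> h.py <<'E'
R=np.array([[.974,.228],[-.228,.974]])
def st():
    s=bot.read_state(); print('t',round(s['time_s'],2),'grip',round(s['grip_width'],3),'pos',(R@s['ee_pos'][:2]*1000).round(1),round(s['ee_pos'][2]*1000,1),'F case axes',(R@s['force'][:2]).round(1),round(s['force'][2],1),'tq',s['wrist_torque'].round(2) if hasattr(s['wrist_torque'],'round') else s['wrist_torque'])
E
python3 - <<'E'
from h import *
cam('wrist','w2.png'); st()
E
```

```text
t 4.1 grip 0.223 pos [ 596.8 -137.5] 171.7 F case axes [-0.1 -1.5] 2.9 tq [-0.27  0.06 -0.08]
```

View pics/w2.png

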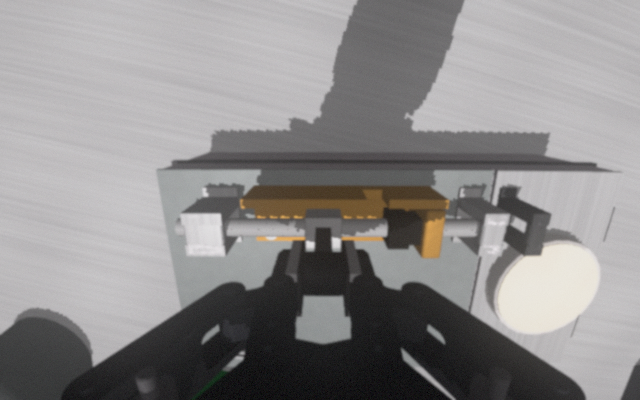

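The knob is held: the opening of 0.223 is about 19 mm, and in the picture it sits between the pads at (325,265). Sliding 24 mm along +y, slowly.

>>> send_rows([
  [1, 0, 2, 0, 0],
  [1, 0, 5, 0, 0],
  [1, 0, 8, 0, 0],
  [1, 0, 11, 0, 0],
  [1, 0, 14, 0, 0],
  [1, 0, 17, 0, 0],
  [1, 0, 20, 0, 0],
  [1, 0, 22, 0, 0],
  [1, 0, 24, 0, 0],
  [1, 0, 24, 0, 0],
])

```text
time_s: 5.35
ee_pos: [0.6067, 0.0259, 0.1717]
orientation: [-0.001, -0.115, 0.993, -0.0]
force: [-0.3, 0.2, 2.7]
grip_width: 0.229
```

Run:
```python
from h import *
st()
```

```text
t 5.35 grip 0.229 pos [ 596.8 -113.1] 171.7 F case axes [-0.2  0.3] 2.7 tq [ 0.02 -0.05  0.01]
```

>>> send_rows([
  [1, 0, 1, 0, 0],
  [1, 0, 2, 0, 0],
  [1, 0, 3, 0, 0],
  [1, 0, 4, 0, 0],
  [1, 0, 5, 0, 0],
  [1, 0, 6, 0, 0],
  [1, 0, 6, 0, 0],
])

```text
time_s: 6.22
ee_pos: [0.6053, 0.0319, 0.1717]
orientation: [-0.001, -0.115, 0.993, -0.0]
force: [0.5, -0.8, 2.5]
grip_width: 0.227
```

>>> send_rows([
  [1, 0, 0.7, 0, 0],
  [1, 0, 1.5, 0, 0],
  [1, 0, 1.5, 0, 0],
])

```text
time_s: 6.6
ee_pos: [0.605, 0.0331, 0.1717]
orientation: [-0.001, -0.115, 0.993, -0.0]
force: [1.2, -2.8, 2.0]
grip_width: 0.228
```

Run:
```python
from h import *
st()
```

```text
t 6.6 grip 0.228 pos [ 596.9 -105.7] 171.7 F case axes [ 0.5 -3. ] 2.0 tq [-0.55 -0.13 -0.05]
```

>>> send_rows([
  [1, 0, 0.7, 0, 0],
  [1, 0, 1.5, 0, 0],
  [1, 0, 1.5, 0, 0],
])

```text
time_s: 6.98
ee_pos: [0.6048, 0.0342, 0.1717]
orientation: [-0.001, -0.115, 0.993, -0.001]
force: [1.4, -5.1, 0.9]
grip_width: 0.227
```

>>> send_rows([
  [1, 0, 0.7, 0, 0],
  [1, 0, 1.5, 0, 0],
  [1, 0, 1.5, 0, 0],
])

```text
time_s: 7.35
ee_pos: [0.6046, 0.0352, 0.1717]
orientation: [-0.001, -0.115, 0.993, -0.001]
force: [1.5, -5.4, 2.1]
grip_width: 0.227
```

Run:
```python
from h import *
st(); cam('wrist','w3.png')
```

```text
t 7.35 grip 0.227 pos [ 596.9 -103.5] 171.7 F case axes [ 0.2 -5.6] 2.1 tq [-1.1  -0.22 -0.06]
```

View pics/w3.png

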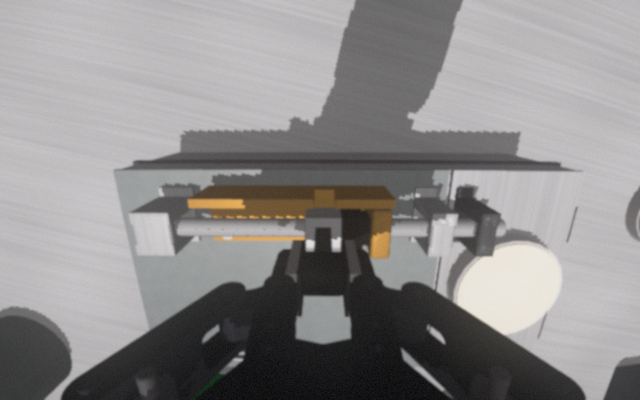

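The wrist view shows the carrier against the buffer at (350,225), and the shank at column ~324 in line with the notch at 316-336. The axial force is 5.6 N. I'll press a little more, to about 7.6 N (6.4 plus friction).

>>> send_rows([
  [1, 0, 0.8, 0, 0],
  [1, 0, 1.6, 0, 0],
  [1, 0, 1.6, 0, 0],
])

```text
time_s: 7.78
ee_pos: [0.6044, 0.036, 0.1717]
orientation: [-0.001, -0.114, 0.993, -0.002]
force: [1.7, -7.2, 1.6]
grip_width: 0.231
```

Run:
```python
from h import *
st()
```

```text
t 7.78 grip 0.231 pos [ 596.9 -102.7] 171.7 F case axes [ 0.  -7.4] 1.6 tq [-1.3  -0.24 -0.01]
```

The axial force is now 7.4 N, where I want it. I'll turn to about 0.6 rad while holding the press.

>>> send_rows([
  [1, 3, 0.6, 0, 0],
  [1, 7.7, 0.6, 0.3, 0],
  [1, 13.1, 0.6, 1.1, 0],
  [1, 18.5, 0.6, 2.5, 0],
  [1, 23.6, 0.6, 4.3, 0],
  [1, 28.6, 0.6, 6.7, 0],
  [1, 33.3, 0.6, 9.6, 0],
  [1, 33.3, 0.6, 9.6, 0],
])

```text
time_s: 8.78
ee_pos: [0.574, 0.0287, 0.1639]
orientation: [0.002, -0.114, 0.993, -0.002]
force: [3.2, -5.4, 5.5]
grip_width: 0.226
```

Run:
```python
from h import *
st()
```

```text
t 8.78 grip 0.226 pos [ 565.6 -102.9] 163.9 F case axes [ 1.9 -6. ] 5.5 tq [-0.77 -0.94 -0.01]
```

The handle is at about 0.56 rad with 6 N axial, nearly all of it buffer force. I'll continue carefully past the rail angle.

>>> send_rows([
  [1, 4, 0.5, 3.5, 0],
  [1, 7.2, 0.5, 6.1, 0],
  [1, 9.2, 0.5, 8, 0],
  [1, 11.3, 0.5, 9.9, 0],
  [1, 13, 0.5, 12, 0],
  [1, 14.9, 0.5, 14, 0],
  [1, 14.9, 0.5, 14, 0],
])

```text
time_s: 9.65
ee_pos: [0.561, 0.0254, 0.1516]
orientation: [0.004, -0.114, 0.993, -0.003]
force: [0.3, -6.1, 7.1]
grip_width: 0.225
```

Run:
```python
from h import *
st()
```

```text
t 9.65 grip 0.225 pos [ 552.2 -103.1] 151.6 F case axes [-1.1 -6. ] 7.1 tq [-0.87 -0.4  -0.02]
```

The handle is at about 0.88 rad, past the rail angle, with no rise in force, so the shank is in the notch. Continuing.

>>> send_rows([
  [1, 2.5, 0.5, 3.5, 0],
  [1, 4.2, 0.5, 6.2, 0],
  [1, 5.6, 0.5, 8.6, 0],
  [1, 6.9, 0.5, 11, 0],
  [1, 8.1, 0.5, 13.5, 0],
  [1, 9.2, 0.5, 16, 0],
  [1, 9.2, 0.5, 16, 0],
])

```text
time_s: 10.52
ee_pos: [0.5526, 0.0234, 0.1368]
orientation: [0.005, -0.114, 0.993, -0.003]
force: [-1.7, -5.7, 7.6]
grip_width: 0.228
```

Run:
```python
from h import *
st(); cam('wrist','w4.png')
```

```text
t 10.53 grip 0.228 pos [ 543.6 -103.2] 136.8 F case axes [-2.9 -5.2] 7.6 tq [-0.9  -0.14 -0.07]
```

View pics/w4.png

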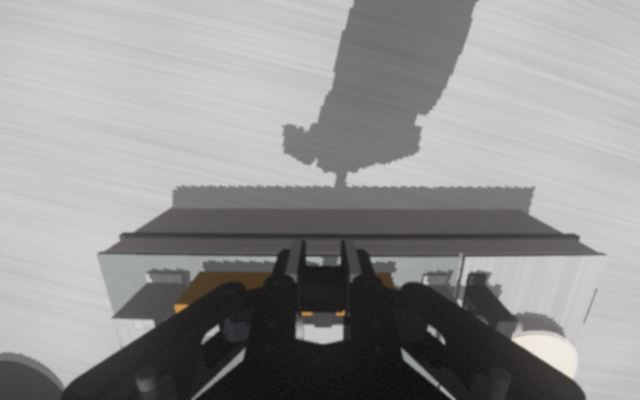

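The wrist view shows the knob held at (325,285), now past the case's front edge, and the gripper clear of the dish. The angle is about 1.20 rad, 5.2 N axial. Next I'll finish the turn.

>>> send_rows([
  [1, 1, 0.4, 3.2, 0],
  [1, 2, 0.4, 6.4, 0],
  [1, 2.7, 0.4, 9.2, 0],
  [1, 3.2, 0.4, 12, 0],
  [1, 3.6, 0.4, 14.8, 0],
  [1, 3.8, 0.4, 17.5, 0],
  [1, 3.8, 0.4, 19.5, 0],
  [1, 3.8, 0.4, 19.5, 0],
])

```text
time_s: 11.58
ee_pos: [0.5485, 0.0224, 0.118]
orientation: [0.005, -0.114, 0.994, -0.004]
force: [-3.8, -6.4, 7.0]
grip_width: 0.229
```

Run:
```python
from h import *
st()
```

```text
t 11.57 grip 0.229 pos [ 539.4 -103.3] 118.0 F case axes [-5.2 -5.3] 7.0 tq [-0.99  0.24 -0.06]
```

>>> send_rows([
  [1, -0.3, 0.3, 1, 0],
  [1, -0.3, 0.3, 2, 0],
  [1, -0.3, 0.3, 2.5, 0],
  [1, -0.3, 0.3, 2.5, 0],
])

```text
time_s: 12.08
ee_pos: [0.5485, 0.0223, 0.1164]
orientation: [0.005, -0.113, 0.994, -0.004]
force: [-3.4, -6.9, 8.6]
grip_width: 0.227
```

Run:
```python
from h import *
st()
```

```text
t 12.07 grip 0.227 pos [ 539.3 -103.3] 116.4 F case axes [-4.8 -6. ] 8.6 tq [-0.91  0.26 -0.05]
```

>>> send_rows([
  [1, -0.2, 0.3, 1, 0],
  [1, -0.2, 0.3, 2, 0],
  [1, -0.2, 0.3, 2, 0],
])

```text
time_s: 12.45
ee_pos: [0.5485, 0.0223, 0.1154]
orientation: [0.005, -0.113, 0.994, -0.005]
force: [-2.4, -6.5, 7.7]
grip_width: 0.224
```

Run:
```python
from h import *
st()
```

```text
t 12.45 grip 0.224 pos [ 539.3 -103.3] 115.4 F case axes [-3.8 -5.8] 7.7 tq [-0.84  0.18 -0.04]
```

>>> send_rows([
  [1, -0.2, 0.3, 1, 0],
  [1, -0.2, 0.3, 2, 0],
  [1, -0.2, 0.3, 2, 0],
])

```text
time_s: 12.82
ee_pos: [0.5485, 0.0223, 0.1143]
orientation: [0.005, -0.113, 0.994, -0.005]
force: [-2.2, -6.5, 7.4]
grip_width: 0.226
```

Run:
```python
from h import *
st()
```

```text
t 12.82 grip 0.226 pos [ 539.3 -103.3] 114.3 F case axes [-3.6 -5.8] 7.4 tq [-0.86  0.14  0.02]
```

Run:
```python
from h import *
c=cam('wrist','w5.png'); P=pts(c)
s=bot.read_state(); e=R@s['ee_pos'][:2]
for v in range(230,345,5):
    p=P[v,315:336].reshape(-1,3); q=np.median(p,0); print(v,((R@q[:2]-e)*1000).round(1),(q[2]*1000).round(1),c['img'][v,325].tolist())
```

```text
230 [21.4  0.9] 23.0 [86, 82, 85]
235 [21.5  0.2] 33.5 [86, 85, 86]
240 [21.5  1. ] 42.6 [87, 84, 86]
245 [21.6  1.1] 51.1 [84, 81, 83]
250 [21.7  1.1] 59.1 [84, 81, 81]
255 [19.8  1.2] 70.1 [41, 37, 39]
260 [21.4  1.3] 73.9 [76, 72, 74]
265 [-8.   1.5] 130.2 [40, 37, 38]
270 [-8.3  1.4] 135.1 [26, 23, 25]
275 [-7.1  1.5] 137.8 [19, 19, 18]
280 [-6.2  1.6] 139.7 [26, 27, 29]
285 [-4.7  1.5] 141.3 [33, 28, 30]
290 [-3.1  1.5] 142.4 [27, 24, 28]
295 [-1.1  1.5] 143.5 [25, 27, 24]
300 [1.1 1.6] 144.0 [28, 29, 30]
305 [3.6 1.4] 144.3 [19, 17, 19]
310 [7.8 1.5] 142.3 [29, 26, 29]
315 [15.9  1.2] 136.3 [81, 79, 83]
320 [19.4  1.6] 135.7 [78, 78, 78]
325 [22.6  1.5] 135.3 [79, 80, 80]
330 [26.2  1.3] 134.8 [77, 75, 78]
335 [29.9  1.4] 134.3 [80, 79, 80]
340 [33.5  1.7] 133.8 [78, 81, 82]
```

View pics/w5.png

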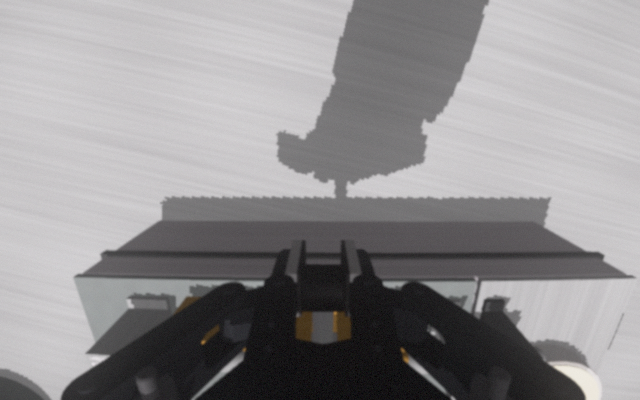

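The wrist depth shows the knob top at 144 mm (it should be 137) and a shank slope of about 0.14. So the handle is at about 1.43 rad and the knob has slipped about 8 mm up between the pads. It isn't fully down yet. I'll lower a little with a firmer grip and re-measure.

>>> send_rows([
  [1, 0, 0.3, 0.5, 0],
  [1, 0, 0.3, 1.5, 0],
  [1, 0, 0.3, 2.5, 0],
  [1, 0, 0.3, 3, 0],
  [1, 0, 0.3, 3, 0],
], grip_force=45)

```text
time_s: 13.5
ee_pos: [0.5484, 0.0223, 0.1123]
orientation: [0.006, -0.113, 0.994, -0.005]
force: [-2.1, -6.0, 7.0]
grip_width: 0.227
```

```bash
cat >> h.py <<'E'
def knob():
    c=cam('wrist'); P=pts(c)[255:350,315:336].reshape(-1,3)
    s=bot.read_state(); e=s['ee_pos']; X=P[:,:2]@R.T-R@e[:2]
    m=(abs(X[:,0])<9)&(P[:,2]>.12)&(P[:,2]<.17); print('knob top',np.percentile(P[m,2],97).round(4))
    m=(X[:,0]>15)&(X[:,0]<34)&(P[:,2]>.12)&(P[:,2]<.16); f=np.polyfit(X[m,0],P[m,2],1); print('shank slope',f.round(3),m.sum())
E
python3 - <<'E'
from h import *
st(); knob()
E
```

```text
t 13.5 grip 0.227 pos [ 539.3 -103.3] 112.3 F case axes [-3.4 -5.4] 7.0 tq [-0.79  0.16 -0.09]
knob top 0.1424Traceback (most recent call last):
  File "<stdin>", line 2, in <module>
  File "h.py", line 24, in knob
    m=(X[:,0]>15)&(X[:,0]<34)&(P[:,2]>.12)&(P[:,2]<.16); f=np.polyfit(X[m,0],P[m,2],1); print('shank slope',f.round(3),m.sum())
                                                           ~~~~~~~~~~^^^^^^^^^^^^^^^^^
    raise TypeError("expected non-empty vector for x")
TypeError: expected non-empty vector for x
```

The knob now follows the tool, 2 mm for 2 mm. I'll keep lowering by the remaining 5.5 mm.

>>> send_rows([
  [1, 0, 0.3, 1.5, 0],
  [1, 0, 0.3, 2.5, 0],
  [1, 0, 0.3, 3.5, 0],
  [1, 0, 0.3, 4.5, 0],
  [1, 0, 0.3, 5, 0],
  [1, 0, 0.3, 5, 0],
])

```text
time_s: 14.3
ee_pos: [0.5487, 0.0223, 0.1082]
orientation: [0.006, -0.113, 0.994, -0.005]
force: [-2.2, -5.7, 6.6]
grip_width: 0.229
```

```bash
sed -i 's/<9)/<.009)/; s/>15)/>.015)/; s/<34)/<.034)/' h.py
python3 - <<'E'
from h import *
st(); knob()
E
```

```text
t 14.3 grip 0.229 pos [ 539.5 -103.4] 108.2 F case axes [-3.4 -5.1] 6.6 tq [-0.73  0.03 -0.02]
knob top 0.139
shank slope [-0.055  0.133] 452
```

>>> send_rows([
  [1, 0, 0.3, 1.5, 0],
  [1, 0, 0.3, 2.5, 0],
  [1, 0, 0.3, 3.5, 0],
  [1, 0, 0.3, 4.2, 0],
  [1, 0, 0.3, 4.2, 0],
])

```text
time_s: 14.98
ee_pos: [0.549, 0.0224, 0.105]
orientation: [0.007, -0.113, 0.994, -0.006]
force: [-1.3, -6.2, 6.4]
grip_width: 0.228
```

Run:
```python
from h import *
st(); knob()
```

```text
t 14.97 grip 0.228 pos [ 539.8 -103.4] 105.0 F case axes [-2.7 -5.7] 6.4 tq [-0.71 -0.07 -0.08]
knob top 0.1362
shank slope [0.003 0.13 ] 432
```

The shank is now level (slope 0.003, knob top 136 mm). One last nudge toward the stop, then I'll measure.

>>> send_rows([
  [1, 0, 0.3, 1, 0],
  [1, 0, 0.3, 2, 0],
  [1, 0, 0.3, 2.5, 0],
  [1, 0, 0.3, 2.5, 0],
])

```text
time_s: 15.52
ee_pos: [0.5492, 0.0224, 0.1036]
orientation: [0.007, -0.113, 0.994, -0.006]
force: [-2.6, -4.8, 8.1]
grip_width: 0.227
```

Run:
```python
from h import *
st(); knob()
```

```text
t 15.53 grip 0.227 pos [ 540.  -103.4] 103.6 F case axes [-3.6 -4.1] 8.1 tq [-0.75  0.11 -0.04]
knob top 0.1349
shank slope [0.028 0.129] 418
```

The handle is fully down (slope +0.03, about 1.6 rad, at the stop). Releasing gently and checking before retreating.

>>> send_rows([
  [0.5, 0, 0, 0, 0],
  [0.4, 0, 0, 0, 0],
  [0.3, 0, 0, 0, 0],
  [0.15, 0, 0, 0, 0],
  [0.1, 0, 0, 0, 0],
  [0.1, 0, 0, 0, 0],
])

```text
time_s: 16.32
ee_pos: [0.5492, 0.0225, 0.1035]
orientation: [0.007, -0.113, 0.994, -0.006]
force: [0.5, -0.3, 0.1]
grip_width: 0.449
```

Run:
```python
from h import *
st(); knob()
c=cam('wrist','w6.png')
```

```text
t 16.32 grip 0.449 pos [ 540.  -103.3] 103.5 F case axes [ 0.4 -0.4] 0.1 tq [-0.01 -0.03  0.03]
knob top 0.1349
shank slope [0.029 0.129] 340
```

View pics/w6.png

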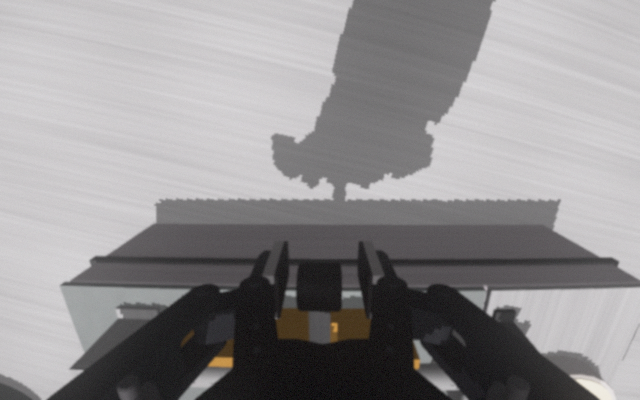

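The fingers are clear on both sides of the knob at (319,285), the force is zero, and the shank rests against the notch's near wall. Retreating straight up, then a final look.

>>> send_rows([
  [0.1, 0, 0, -10, 0],
  [0.1, 0, 0, -30, 0],
  [0.1, 0, 0, -60, 0],
  [0.1, 0, 0, -100, 0],
  [0.1, 0, 0, -140, 0],
  [0.1, 30, 0, -170, 0],
  [0.1, 60, 0, -180, 0],
  [0.1, 60, 0, -180, 0],
  [0.1, 60, 0, -180, 0],
])

```text
time_s: 17.55
ee_pos: [0.4883, 0.0108, 0.2832]
orientation: [0.008, -0.112, 0.994, -0.006]
force: [-0.3, -0.2, 0.4]
grip_width: 0.45
```

Run:
```python
from h import *
st(); c=cam('wrist','w7.png'); b=cam('top'); a=cam('scene')
i=np.vstack([cv2.resize(c['img'],(480,300)),cv2.resize(a['img'][120:320,80:520],(480,218))])
cv2.imwrite('pics/fin.png',cv2.cvtColor(i,cv2.COLOR_RGB2BGR))
P=pts(c); L=P[...,:2]@R.T; I=c['img'].astype(int)
m=(I.max(2)<60)&(P[...,2]>.12)&(P[...,2]<.145)&(L[...,0]>.525)&(L[...,0]<.556)&(L[...,1]>-.13)&(L[...,1]<-.08)
print('knob x,y,z',np.median(L[m],0).round(4),np.percentile(P[m][:,2],97).round(4),m.sum())
t0=cv2.imread('pics/t1.png').astype(int); d=abs(t0[...,::-1]-b['img']).max(2)>50
n,l,s,ce=cv2.connectedComponentsWithStats(cv2.morphologyEx(d.astype(np.uint8),2,np.ones((3,3)))); print([(x[:5].tolist()) for x in s[1:] if x[4]>12])
```

```text
t 17.55 grip 0.45 pos [ 478.  -100.8] 283.2 F case axes [-0.3 -0.2] 0.4 tq [ 0.04  0.01 -0.05]
knob x,y,z [ 0.5357 -0.1051] 0.135 334
[[295, 145, 4, 7, 21], [320, 171, 10, 11, 74], [352, 170, 5, 7, 34], [337, 177, 16, 28, 305], [299, 180, 37, 15, 263], [331, 180, 6, 5, 26], [290, 184, 3, 6, 18], [275, 193, 5, 10, 38], [284, 195, 5, 6, 24], [290, 194, 44, 20, 435], [273, 205, 15, 11, 117], [350, 204, 3, 6, 18], [259, 229, 23, 62, 261], [338, 236, 10, 123, 869], [219, 296, 42, 104, 824], [68, 338, 5, 3, 15], [40, 339, 147, 61, 3998], [59, 341, 5, 4, 18], [340, 361, 5, 5, 21], [299, 371, 39, 29, 552], [360, 388, 13, 10, 89]]
```

View pics/fin.png

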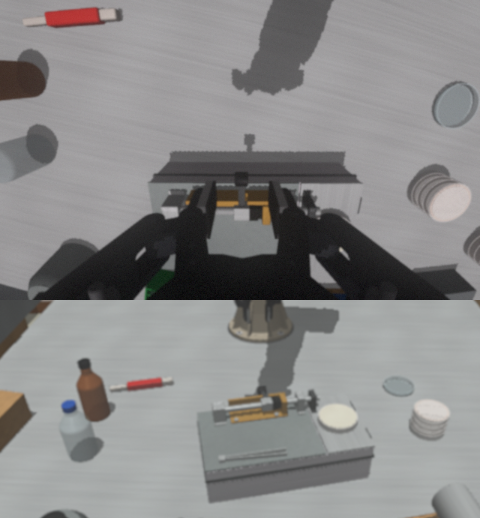

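The final views show the handle down at the front edge ((242,178) in the wrist half) and the knob top at 135 mm. The forceps, lid dish, bottles, filler and dishes are where they were. The changes in the top view are the bolt, the arm and its shadow. Handing in.

```bash
python3 -c "
from rig import bot
print(bot.close_job())"
```

```text
the job is handed in; nothing more can be done
None
```

The bolt is locked: the handle is fully down in the notch and stayed there after I let go. I handed the job in at about 17.6 s of the 48 s allowed.

**What I did:** I pinched the knob by its flat ends and slid the bolt about 35 mm into the buffer, reaching 7.4 N along the bolt. I kept 4–6 N on it while turning the handle down through the notch. Then I opened the fingers and backed straight up.

**Last checks:**
- **Handle:** it reads about 1.6 rad, at the stop, with the knob top at 135 mm. That did not change after I released it or after I backed away.
- **Bolt:** when released it sprang back about 2 mm and now rests against the side of the notch, held.
- **Forces:** the highest I read was about 8–9 N during the turn, and about 0 after release. I read them between moves, not continuously.
- **Other items:** the forceps, lid dish, bottles, pipette filler and bench dishes look unmoved.

**What disagreed:** the tool position first suggested the handle was level when it was only at about 1.43 rad. The knob had slipped about 8 mm between the pads. The wrist camera's depth reading showed this, and I lowered the handle the rest of the way with the bolt still pressed.

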